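# Index the funnel holder over the beaker

## Robot

A 6-joint arm with a two-finger parallel gripper is mounted at the origin on the work surface. World frame = base frame: x ahead of the robot, y to its left, z up, the work surface at z = 0. Lengths are in m, angles in degrees, forces in N, time in s.
With the tool pointing down it reaches from about 0.4 to 0.825 m from the base axis. Payload 7 kg.
Tool frame: the origin (TCP) lies between the finger pads; the fingertips stand 11 mm ahead of it and the grasp point (between the pads) lies 8 mm behind it; x points along the fingers, z is the direction in which the jaws open and shut, and the axes are right-handed (so a half turn about x gives the same grasp; the last joint's range is limited). The gripper opens to 88 mm and grips with 3 to 60 N. Pads are 19 mm wide; open, the fingers measure 130 mm over their backs; the gripper's body (78 mm by 193 mm) begins 47 mm behind the grasp point.
Start: joints at [-50.93, 20.546, 0.682, 0, -70.136, -16.507], TCP at [0.259, -0.623, 0.238] pointing down, gripper open.
Joint ranges: [-176.03, 176.03], [-82.01, 121.73], [-58.28, 71.71], [-173.87, 95.51], [-174.79, -0.11], [-173.66, 173.66]. Speed limits (degrees/s): [136.94, 136.94, 172.46, 180, 180, 180].

## Interface

Orientations are given as [roll, pitch, yaw] about the fixed x, y, z axes, in that order (R = Rz(yaw) Ry(pitch) Rx(roll)).
In Python, from plant import ctrl, viewer, close_job, spotter gives the robot as it stands.
- The arm moves only by the shell command python3 -m creep 'ROWS'. ROWS is JSON, a list of rows, each an object of numbers: "gripper": the finger opening in m, from 0 to 0.0876; "tx", "ty", "tz": the shift along the tool's x, y, z in m; "ax", "ay", "az": the turn, a rotation vector about the tool's x, y, z in rad. In form: [{"gripper": .., "tx": .., "ty": .., "tz": .., "ax": .., "ay": .., "az": ..}, ...]. A call has 1 to 20 rows; each row is the pose to reach, as a shift and turn from the pose commanded when the call began, along the tool's axes at that moment; what a row does not reach only later rows make up. A row lasts 1/12 s, in which the tool goes at most 41.7 mm and 7.16 degrees, less where a joint would pass 70% of its speed; a pose out of reach is approached as far as the arm can. A call with a gripper value outside its range is refused whole. The fingers move at their own pace and stop on an object; the grip force is fixed at half the most. Time passes only in rows, so rows that repeat a pose let the fingers close. It gives the time, the measured TCP pose, the force and the opening at its end, in the units of the state.
- ctrl.get_obs(): the state, without advancing time (a new reading comes with each control period).
- viewer.snapshot(name): name is "scene" or "side" or "wrist"; returns a dict with "pixels" (420x560x3 uint8, red, green, blue), "fx", "fy", "cx", "cy" (pixels), "camera_from_world" (4x4, takes a point from world to camera coordinates); the wrist camera has in their place "T_tool_cam" (4x4, takes a point from camera to tool coordinates, whose origin is the TCP and whose axes are the tool frame's). Camera axes: x right, y down, z forward; pixel columns grow to the right and rows downward; lengths in m; the calibration is good to about 2 mm. A picture is of the moment at which its call begins: read the wrist's pose just before it. There is no depth.
- close_job(): hands the job in, once; it reports no verdict.
Trained networks look in the newest picture that a camera, given by its name, has taken for a name from the list of things; names that differ only in an ending like _2 or _b are one class to them, and where a whole thing is asked for, a point or a joint stands for the part that bears it (a point fixed in the world has none). Each returns a list of dicts, best first, with "score" (0 to 1); they miss things now and then, are a little off and sometimes report something else, mostly with a low value. They report only what shows in the picture. A call takes as long as a camera call. They do not tell look-alikes from the thing itself.
- spotter.trace(camera, name): "pixels" (420x560 bool, what is visible of it) and "rect" ([centre column, centre row, width, height] in pixels, round what is visible of it).
- spotter.mark_of(camera, name): "position" ([column, row] in pixels: a listed point, or the origin of a listed thing).
The state is a dict: "clock": time; "joint_pos": joint angles; "qvel": joint speeds; "tau": joint torques, N m; "tool_pos": TCP position; "orientation": TCP orientation; "force": force on the tool from outside, world axes, zero at the start; "moment": the same for the moment, N m; "opening": finger opening in m.
Only numpy, scipy, OpenCV 4.12 (cv2) and the standard library are available. Lean on these libraries where they do the work, as an engineer would, in place of code of your own. Each camera call takes 0.05 s, during which the arm holds its last target. There are 200 camera calls.

## Task

On the funnel bench, pull up the black spring knob of the sliding sleeve, slide the sleeve along the tube until the funnel hangs over the open beaker that stands in the row beside the tube, and let the pin drop fully home into the hole there. The hole is not exactly opposite the beaker, so feel for it gently: do not force the pin or anything else against the tube. Leave the glassware standing where it is and let go of the knob.

Things in the scene. Friction and masses are not known exactly. Their poses are not given: they have to be found in the camera images.
- stand: Fixed stand of the funnel bench: two feet 490 mm apart carry a level square tube. Origin on the table midway between them, under the tube's centre line; y axis along the tube, x axis to the side where the glassware stands and the funnel hangs. The black blocks on top of the feet reach 186 mm.
- tube: Fixed square aluminium tube, 25 x 25 x 530 mm, along its y axis. Origin mid-length on its underside; top face 182.5 mm above the table. In its top, from the -y end: a 32 mm parking slot (pin in it at first), then three unevenly spaced 11 mm long holes, one per vessel, each up to 20 mm along the tube, either way, from where the funnel is exactly opposite it: not known better. Over 25 N from pin or fingers spoils it.
- sleeve (a joint): Position of the sleeve along the tube, m: 0 at its parking place near the -y end, growing along the stand's +y, stops at -0.012 and 0.310. Dark steel block, 37 x 60 (along the tube) x 36 mm, top at 188 mm, about 0.45 kg; it only slides, with 1.2 N friction, plus about 1.5 N while the pin drags. It hides the hole under it and carries the funnel on a ring, 95 mm to the +x side.
- plunger (a joint): Lift of the spring plunger, m: 0 fully home (pin 10 mm deep in a slot or hole), 0.010 when the flat end of the 8 mm pin rides on the tube's top face, 0.015 pulled fully up. The spring pulls it down with 4.5 N at 0 and 8.3 N at 0.015; let go, it springs down.
- knob (a point): Centre of the plunger's black knob on top of the sleeve: upright, round, 26 mm in diameter, 27 mm tall, on the pin's axis. With the plunger home the centre is 212 mm above the table and the underside 10.5 mm above the sleeve's top; a brass bush, 22 mm wide and 8 mm high, stands below it. Rises with the plunger, does not turn.
- funnel_tip (a point): Lower end of the funnel's stem, 127.5 mm above the table, level with the pin along the tube and 95 mm from it in the stand's +x. The funnel is white plastic, 62 mm across at its rim, and moves with the sleeve.
- beaker: Open, straight-sided glass beaker, 72 mm in diameter and 95 mm tall, origin at the centre of its underside, standing loose in the row of three vessels under the funnel's path; which of the three places it has varies. Its 72 mm mouth is what the funnel must hang over.
- flask: Conical glass flask, 78 mm wide at the foot, narrowing to a 32 mm neck, 92 mm tall, origin at the centre of its underside; another of the row. Leave alone.
- jar: Closed amber glass jar, 54 mm in diameter and 80 mm tall, origin at the centre of its underside; another of the row. Leave alone.
- small_beaker: Small open glass beaker, 48 mm in diameter and 55 mm tall, origin at the centre of its underside, standing away from the row beyond it. Leave alone.
Not all that is in view belongs to the job. Leave any green or yellow look-alike of the beaker alone.

How it is judged:
By the outcome, as a careful person would: the job done as asked, in the order asked, and still so for the second after the job is handed in, with the robot touching nothing.
It also fails if it takes over 43 s, if anything falls off the work surface, if the arm or the gripper's body presses on something with over 40 N, if the wrist force passes 120 N, or if a joint passes its speed limit or range.

## Working session

There is one attempt and no reset: what is moved stays moved. The work goes in short steps, Python scripts to look and compute and a shell command to move; the robot and the scene stay as the last step left them, time stands still between calls to the robot, and variables do not carry over. Pictures are saved under pics/ and viewed, about 8 in all and at most 12, crops included, and the job is handed in when it is done.

```bash
ls; mkdir -p pics; cat > h.py <<'E'
import numpy as np, cv2
from plant import ctrl, viewer, close_job, spotter
from scipy.spatial.transform import Rotation as R
def snap(n,f=None):
    o=ctrl.get_obs(); s=viewer.snapshot(n)
    if n=='wrist':
        T=np.eye(4);T[:3,:3]=R.from_euler('xyz',o['orientation'],degrees=True).as_matrix();T[:3,3]=o['tool_pos']
        s['camera_from_world']=np.linalg.inv(T@np.array(s['T_tool_cam']))
    if f: cv2.imwrite('pics/'+f,cv2.cvtColor(s['pixels'],cv2.COLOR_RGB2BGR))
    return s
def ray(s,p):
    C=np.linalg.inv(np.array(s['camera_from_world'])); d=C[:3,:3]@[(p[0]-s['cx'])/s['fx'],(p[1]-s['cy'])/s['fy'],1]
    return C[:3,3],d/np.linalg.norm(d)
def atz(s,p,z):
    c,d=ray(s,p); return c+d*(z-c[2])/d[2]
def proj(s,X):
    c=(np.array(s['camera_from_world'])@np.append(X,1))[:3]; return np.array([s['fx']*c[0]/c[2]+s['cx'],s['fy']*c[1]/c[2]+s['cy']])
E
python3 - <<'E'
from h import *
np.set_printoptions(precision=4,suppress=True)
o=ctrl.get_obs();print(o)
Z=dict(knob=.212,funnel_tip=.1275,beaker=0,flask=0,jar=0,small_beaker=0,stand=0,tube=.1575)
for c in ('scene','side'):
    s=snap(c,c+'0.png'); print(c,np.linalg.inv(s['camera_from_world'])[:3,3])
    for n,z in Z.items():
        for m in spotter.mark_of(c,n)[:3]: print(n,round(m['score'],2),np.round(m['position'],1),atz(s,m['position'],z)[:2])
E
```

```text
pics
{'clock': 0.0, 'joint_pos': array([-50.9315,  20.5926,   0.6331,  -0.0217, -70.1345, -16.5065]), 'qvel': array([-0.0782, -0.0585, -0.0097, -0.0016,  0.003 ,  0.0565]), 'tau': array([ -0.0008, -58.2719,  29.3059,   6.9972,   0.007 ,  -0.0001]), 'tool_pos': array([ 0.2588, -0.6229,  0.2366]), 'orientation': array([  4.259 ,  89.9038, 116.8136]), 'force': array([ 0.2018, -0.5326, -0.2114]), 'moment': array([-0.0663,  0.0302,  0.0316]), 'opening': 0.08766325445485279}
scene [ 0.9661 -0.4191  0.9417]
knob 0.52 [139.5 242.3] [ 0.4797 -0.1961]
funnel_tip 0.26 [285.1 243.5] [ 0.6741 -0.0103]
beaker 0.94 [222.8 202.5] [0.431  0.0684]
beaker 0.79 [284.6 244.4] [0.6287 0.051 ]
beaker 0.75 [316.6 287. ] [ 0.7489 -0.0017]
flask 0.82 [222.8 298.7] [ 0.593  -0.1371]
flask 0.47 [286.7 241.1] [0.6278 0.0612]
jar 0.96 [250.4 269.7] [ 0.6012 -0.0468]
small_beaker 0.82 [287.8 354.1] [ 0.7784 -0.1607]
small_beaker 0.51 [221.4 297.5] [ 0.5887 -0.1366]
tube 0.6 [212.9 208.3] [ 0.5126 -0.036 ]
side [0.5355 0.9094 0.9271]
knob 0.69 [341.  131.7] [ 0.4812 -0.1905]
funnel_tip 0.9 [307.9 150.8] [ 0.5669 -0.2109]
beaker 0.91 [349.  257.3] [0.4372 0.0644]
beaker 0.82 [231.9 231.2] [0.7525 0.0063]
beaker 0.68 [275.4 247.4] [0.629  0.0519]
flask 0.61 [296.  204.4] [ 0.5892 -0.1222]
jar 0.96 [287.1 227. ] [ 0.6058 -0.0272]
small_beaker 0.62 [232.1 191.4] [ 0.7817 -0.1571]
```

```bash
python3 -c "
import cv2,numpy as np
a=cv2.imread('pics/scene0.png')[130:400,60:400];b=cv2.imread('pics/side0.png')[60:330,180:420]
a=cv2.resize(a,None,fx=1.35,fy=1.35,interpolation=3);b=cv2.resize(b,None,fx=1.35,fy=1.35,interpolation=3)
cv2.imwrite('pics/both0.png',np.hstack([a,b]))"
```

```text
(no output)
```

View pics/both0.png

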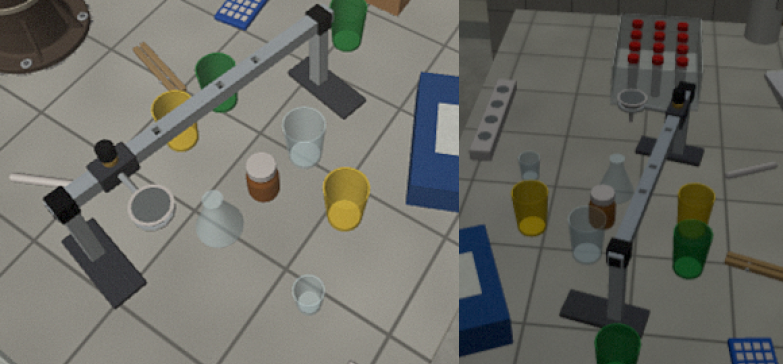

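The list of candidates for the open beaker, by scene pixel:
- clear at (285,244), in the row
- yellow at (317,287)
- yellow behind the tube, about (190,219)
- green at (222,202)
- green at the far end, about (318,147)
- small clear beaker at (288,354)

I choose the clear one at (285,244), world (0.629, 0.051). The row from −y is flask, jar, beaker, so it stands in the third place. Next I rectify the tube's top face to locate the holes.

```bash
python3 - <<'E'
from h import *
np.set_printoptions(precision=4,suppress=True)
ims=[]
for c in ('scene','side'):
    s=snap(c)
    a=atz(s,(106.7,280),.186) if c=='scene' else 0
    if c=='scene':
        b=atz(s,(296.3,144.8),.186); d=(b-a)[:2]/np.linalg.norm((b-a)[:2]); print(a,b,np.linalg.norm(b-a),np.degrees(np.arctan2(-d[0],d[1])))
        # tube frame: origin at mid, u along tube
        o=((a+b)/2)[:2]; n=np.array([d[1],-d[0]]); np.savez('t.npz',o=o,d=d,n=n)
    # rectified: 1.4px/mm, u from -280..280, v -60..60 at top face
    k=1.4
    pts=[];dst=[]
    for u,v in((-.28,-.06),(.28,-.06),(.28,.06),(-.28,.06)):
        pts.append(proj(s,[*(o+d*u+n*v),.1825])); dst.append(((u+.28)*1000*k,(v+.06)*1000*k))
    H=cv2.getPerspectiveTransform(np.float32(pts),np.float32(dst))
    w=cv2.warpPerspective(s['pixels'],H,(int(560*k),int(120*k)),flags=cv2.INTER_CUBIC); ims.append(w)
    for nme in ('beaker','funnel_tip','knob'):
        for t in spotter.trace(c,nme)[:3]: print(c,nme,round(t['score'],2),np.round(t['rect']))
cv2.imwrite('pics/rect.png',cv2.cvtColor(np.vstack(ims),cv2.COLOR_RGB2BGR))
E
```

```text
[ 0.4691 -0.2786  0.186 ] [0.5743 0.185  0.186 ] 0.4754220124623326 -12.784745808790504
scene beaker 0.97 [220. 193.  31.  47.]
scene beaker 0.79 [185. 218.  34.  48.]
scene beaker 0.75 [318. 147.  30.  44.]
scene funnel_tip 0.92 [157. 269.  64.  68.]
scene knob 0.77 [140. 243.  18.  16.]
side beaker 0.86 [274. 236.  27.  47.]
side beaker 0.86 [232. 213.  26.  43.]
side beaker 0.65 [357. 210.  25.  30.]
side funnel_tip 0.69 [323. 140.  55.  32.]
```

View pics/rect.png

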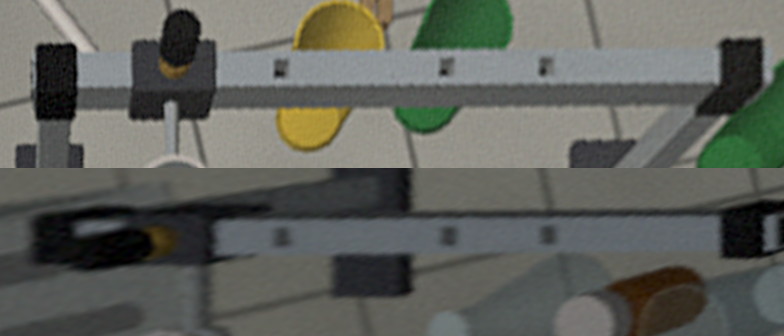

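The tube holes show in the rectified view at u = −79, +40 and +111 mm in both cameras, with the tube's centre line at v = −12 mm. The beaker is at u ≈ +119 mm, so the third hole is the target. The knob is at u ≈ −155 mm.

```bash
cat >> h.py <<'E'
def delta(target,d,sgn=None):
    """shift/turn in tool axes from present pose to TCP target, tool x down, tool z along +-d (world)"""
    o=ctrl.get_obs(); M=R.from_euler('xyz',o['orientation'],degrees=True)
    best=None
    for sg in ((1,-1) if sgn is None else (sgn,)):
        z=np.array([*(sg*np.array(d)),0]); x=np.array([0,0,-1.]); G=np.stack([x,np.cross(z,x),z],1)
        rv=(M.inv()*R.from_matrix(G)).as_rotvec()
        if best is None or np.linalg.norm(rv)<np.linalg.norm(best[1]): best=(sg,rv)
    return o['tool_pos'],M.inv().apply(np.array(target)-o['tool_pos']),best
E
python3 - <<'E'
from h import *
np.set_printoptions(precision=4,suppress=True)
d=np.load('t.npz')['d']
print(delta([.4757,-.1953,.33],d),delta([.26,-.62,.33],d)[1])
E
```

```text
(array([ 0.259 , -0.6233,  0.2375]), array([-0.0924, -0.3644,  0.3121]), (1, array([0.617, 0.   , 0.   ]))) [-0.0925 -0.0022  0.0027]
```

```bash
python3 -m creep '[{"tx":-0.04,"gripper":0.06},{"tx":-0.08,"ty":-0.02,"tz":0.02},{"tx":-0.092,"ty":-0.364,"tz":0.312,"ax":0.617},{"tx":-0.092,"ty":-0.364,"tz":0.312,"ax":0.617},{"tx":-0.092,"ty":-0.364,"tz":0.312,"ax":0.617},{"tx":-0.092,"ty":-0.364,"tz":0.312,"ax":0.617},{"tx":-0.092,"ty":-0.364,"tz":0.312,"ax":0.617},{"tx":-0.092,"ty":-0.364,"tz":0.312,"ax":0.617},{"tx":-0.092,"ty":-0.364,"tz":0.312,"ax":0.617},{"tx":-0.092,"ty":-0.364,"tz":0.312,"ax":0.617},{"tx":-0.092,"ty":-0.364,"tz":0.312,"ax":0.617},{"tx":-0.092,"ty":-0.364,"tz":0.312,"ax":0.617},{"tx":-0.092,"ty":-0.364,"tz":0.312,"ax":0.617},{"tx":-0.092,"ty":-0.364,"tz":0.312,"ax":0.617},{"tx":-0.092,"ty":-0.364,"tz":0.312,"ax":0.617},{"tx":-0.092,"ty":-0.364,"tz":0.312,"ax":0.617}]'
python3 - <<'E'
from h import *
np.set_printoptions(precision=4,suppress=True)
t=np.load('t.npz');o,d,n=t['o'],t['d'],t['n']
s=snap('wrist','w1.png')
for m in spotter.mark_of('wrist','knob')[:2]:
    p=atz(s,m['position'],.212);print(m,p,(p[:2]-o)@d,(p[:2]-o)@n)
for m in spotter.trace('wrist','knob')[:2]: print(m['score'],m['rect'])
print(proj(s,[.4757,-.1953,.212]),delta([.4757,-.1953,.208],d,1))
E
```

```text
[619.5148 616.3108] (array([ 0.259 , -0.6233,  0.2376]), array([ 0.0296, -0.3644,  0.3121]), (1, array([0.6169, 0.    , 0.    ])))invalid input
```

View pics/w1.png

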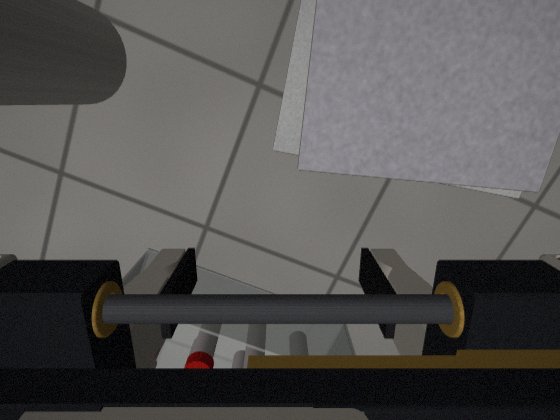

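The call was refused because every row needs all seven keys, so the arm hasn't moved. The wrist picture shows only the floor and the red-capped rack at (200,360).

```bash
python3 -m creep '[{"gripper":0.06,"tx":-0.04,"ty":0,"tz":0,"ax":0,"ay":0,"az":0},{"gripper":0.06,"tx":-0.08,"ty":-0.01,"tz":0.01,"ax":0,"ay":0,"az":0},{"gripper":0.06,"tx":-0.092,"ty":-0.364,"tz":0.312,"ax":0.617,"ay":0,"az":0},{"gripper":0.06,"tx":-0.092,"ty":-0.364,"tz":0.312,"ax":0.617,"ay":0,"az":0},{"gripper":0.06,"tx":-0.092,"ty":-0.364,"tz":0.312,"ax":0.617,"ay":0,"az":0},{"gripper":0.06,"tx":-0.092,"ty":-0.364,"tz":0.312,"ax":0.617,"ay":0,"az":0},{"gripper":0.06,"tx":-0.092,"ty":-0.364,"tz":0.312,"ax":0.617,"ay":0,"az":0},{"gripper":0.06,"tx":-0.092,"ty":-0.364,"tz":0.312,"ax":0.617,"ay":0,"az":0},{"gripper":0.06,"tx":-0.092,"ty":-0.364,"tz":0.312,"ax":0.617,"ay":0,"az":0},{"gripper":0.06,"tx":-0.092,"ty":-0.364,"tz":0.312,"ax":0.617,"ay":0,"az":0},{"gripper":0.06,"tx":-0.092,"ty":-0.364,"tz":0.312,"ax":0.617,"ay":0,"az":0},{"gripper":0.06,"tx":-0.092,"ty":-0.364,"tz":0.312,"ax":0.617,"ay":0,"az":0},{"gripper":0.06,"tx":-0.092,"ty":-0.364,"tz":0.312,"ax":0.617,"ay":0,"az":0},{"gripper":0.06,"tx":-0.092,"ty":-0.364,"tz":0.312,"ax":0.617,"ay":0,"az":0},{"gripper":0.06,"tx":-0.092,"ty":-0.364,"tz":0.312,"ax":0.617,"ay":0,"az":0},{"gripper":0.06,"tx":-0.092,"ty":-0.364,"tz":0.312,"ax":0.617,"ay":0,"az":0},{"gripper":0.06,"tx":-0.092,"ty":-0.364,"tz":0.312,"ax":0.617,"ay":0,"az":0}]'
python3 - <<'E'
from h import *
np.set_printoptions(precision=4,suppress=True)
t=np.load('t.npz');o,d,n=t['o'],t['d'],t['n']
s=snap('wrist','w2.png')
for m in spotter.mark_of('wrist','knob')[:2]:
    p=atz(s,m['position'],.212);print(m,p,(p[:2]-o)@d,(p[:2]-o)@n)
for m in spotter.trace('wrist','knob')[:2]: print(m['score'],m['rect'])
print(proj(s,[.4757,-.1953,.212]),delta([.4757,-.1953,.208],d,1))
E
```

```text
clock: 2.87
tool_pos: [0.4752, -0.1957, 0.3296]
orientation: [-166.2, 90.0, -89.0]
force: [0.6, 0.7, 0.3]
opening: 0.0597
{'position': [279.4, 206.5], 'score': 0.97} [ 0.4771 -0.1945  0.212 ] -0.15384822006760787 -0.010839551482458064
0.59 [279.4, 206.4, 25.6, 34.8]
[278.0548 205.1548] (array([ 0.4749, -0.1964,  0.3296]), array([ 0.1216, -0.0005,  0.0013]), (1, array([-0.0015, -0.0001, -0.    ])))
```

View pics/w2.png

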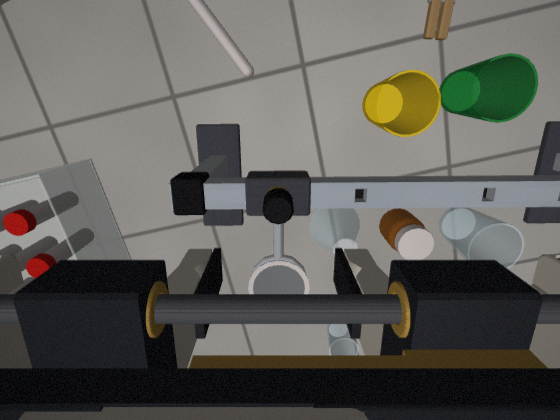

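The knob is at (279,206) and the tube lies level in the picture, so the hand is aligned with it and 2 mm off at most. I'll descend and grip.

```bash
python3 -m creep '[{"gripper":0.06,"tx":0.03,"ty":-0.001,"tz":0.002,"ax":0,"ay":0,"az":0},{"gripper":0.06,"tx":0.06,"ty":-0.001,"tz":0.002,"ax":0,"ay":0,"az":0},{"gripper":0.06,"tx":0.09,"ty":-0.001,"tz":0.002,"ax":0,"ay":0,"az":0},{"gripper":0.06,"tx":0.11,"ty":-0.001,"tz":0.002,"ax":0,"ay":0,"az":0},{"gripper":0.06,"tx":0.121,"ty":-0.001,"tz":0.002,"ax":0,"ay":0,"az":0},{"gripper":0.06,"tx":0.121,"ty":-0.001,"tz":0.002,"ax":0,"ay":0,"az":0},{"gripper":0.02,"tx":0.121,"ty":-0.001,"tz":0.002,"ax":0,"ay":0,"az":0},{"gripper":0.02,"tx":0.121,"ty":-0.001,"tz":0.002,"ax":0,"ay":0,"az":0},{"gripper":0.02,"tx":0.121,"ty":-0.001,"tz":0.002,"ax":0,"ay":0,"az":0},{"gripper":0.02,"tx":0.121,"ty":-0.001,"tz":0.002,"ax":0,"ay":0,"az":0},{"gripper":0.02,"tx":0.121,"ty":-0.001,"tz":0.002,"ax":0,"ay":0,"az":0},{"gripper":0.02,"tx":0.121,"ty":-0.001,"tz":0.002,"ax":0,"ay":0,"az":0}]'
python3 - <<'E'
from h import *
np.set_printoptions(precision=4,suppress=True)
t=np.load('t.npz');o,d,n=t['o'],t['d'],t['n']
s=snap('wrist','w3.png');ob=ctrl.get_obs();print(ob['clock'],ob['tool_pos'],ob['force'],ob['opening'],(ob['tool_pos'][:2]-o)@d,(ob['tool_pos'][:2]-o)@n)
for m in spotter.mark_of('wrist','knob')[:1]: print(m)
g=cv2.cvtColor(s['pixels'],cv2.COLOR_RGB2GRAY)
E
```

```text
clock: 4.02
tool_pos: [0.4771, -0.194, 0.2092]
orientation: [-93.1, 89.9, -15.8]
force: [-0.0, -0.5, 3.2]
opening: 0.0255
4.0667 [ 0.4771 -0.1939  0.2092] [-0.8254  0.5261  2.9836] 0.02482140201941201 -0.1533154589457414 -0.010977505485067443
{'position': [280.4, 275.1], 'score': 0.85}
```

```bash
python3 -m creep '[{"gripper":0.02,"tx":-0.004,"ty":0,"tz":0,"ax":0,"ay":0,"az":0},{"gripper":0.02,"tx":-0.008,"ty":0,"tz":0,"ax":0,"ay":0,"az":0},{"gripper":0.02,"tx":-0.011,"ty":0,"tz":0,"ax":0,"ay":0,"az":0},{"gripper":0.02,"tx":-0.013,"ty":0,"tz":0,"ax":0,"ay":0,"az":0},{"gripper":0.02,"tx":-0.013,"ty":0,"tz":0,"ax":0,"ay":0,"az":0},{"gripper":0.02,"tx":-0.013,"ty":0,"tz":0,"ax":0,"ay":0,"az":0}]'
python3 - <<'E'
from h import *
np.set_printoptions(precision=4,suppress=True)
s=snap('wrist','w4.png');ob=ctrl.get_obs();print(ob['clock'],ob['tool_pos'],ob['force'],ob['opening'])
for m in spotter.mark_of('wrist','knob')[:1]: print(m)
E
```

```text
clock: 4.62
tool_pos: [0.4769, -0.1937, 0.2213]
orientation: [-6.4, 90.0, 70.8]
force: [4.3, -1.4, -9.1]
opening: 0.0252
4.6667 [ 0.477  -0.1937  0.2213] [ 4.8615 -1.8665 -7.7855] 0.02518296271060494
{'position': [278.2, 273.9], 'score': 0.72}
```

View pics/w4.png

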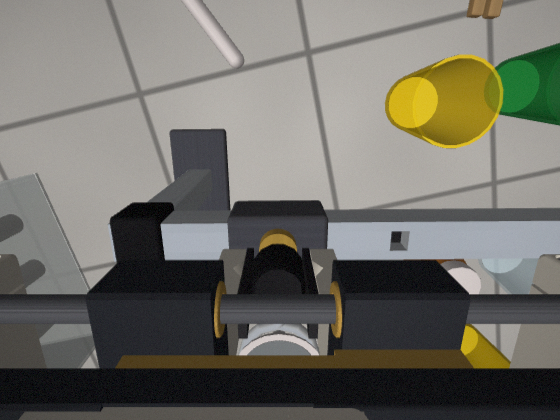

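The knob is gripped and lifted about 12.5 mm, with a spring force of about 8 N. I'll slide most of the way and then measure the third hole from nearby.

```bash
python3 -m creep '[{"gripper":0.02,"tx":-0.013,"ty":-0.001,"tz":0.003,"ax":0,"ay":0,"az":0},{"gripper":0.02,"tx":0,"ty":-0.001,"tz":0.01,"ax":0,"ay":0,"az":0},{"gripper":0.02,"tx":0,"ty":-0.001,"tz":0.02,"ax":0,"ay":0,"az":0},{"gripper":0.02,"tx":0,"ty":-0.001,"tz":0.03,"ax":0,"ay":0,"az":0},{"gripper":0.02,"tx":0,"ty":-0.001,"tz":0.04,"ax":0,"ay":0,"az":0}]' --help 2>&1 | head -0; python3 -c "
from h import *
o=ctrl.get_obs();print(o['clock'],o['tool_pos'],o['force'])"
```

```text
4.7167 [ 0.47694324 -0.19371732  0.22128097] [ 5.31003439 -1.39120455 -7.4328183 ]
```

That command had a wrong tx in its first row. It didn't run: the pose is unchanged. Here is the slide with the lift left as it is.

```bash
python3 -m creep '[{"gripper":0.02,"tx":0,"ty":-0.001,"tz":0.003,"ax":0,"ay":0,"az":0},{"gripper":0.02,"tx":0,"ty":-0.001,"tz":0.01,"ax":0,"ay":0,"az":0},{"gripper":0.02,"tx":0,"ty":-0.001,"tz":0.02,"ax":0,"ay":0,"az":0},{"gripper":0.02,"tx":0,"ty":-0.001,"tz":0.03,"ax":0,"ay":0,"az":0},{"gripper":0.02,"tx":0,"ty":-0.001,"tz":0.04,"ax":0,"ay":0,"az":0},{"gripper":0.02,"tx":0,"ty":-0.001,"tz":0.04,"ax":0,"ay":0,"az":0}]'
```

```text
clock: 5.22
tool_pos: [0.4861, -0.1528, 0.2211]
orientation: [68.9, 89.9, 146.2]
force: [-0.4, 3.0, -8.2]
opening: 0.0254
```

```bash
python3 -m creep '[{"gripper":0.02,"tx":0,"ty":0,"tz":0.01,"ax":0,"ay":0,"az":0},{"gripper":0.02,"tx":0,"ty":0,"tz":0.022,"ax":0,"ay":0,"az":0},{"gripper":0.02,"tx":0,"ty":0,"tz":0.036,"ax":0,"ay":0,"az":0},{"gripper":0.02,"tx":0,"ty":0,"tz":0.05,"ax":0,"ay":0,"az":0},{"gripper":0.02,"tx":0,"ty":0,"tz":0.064,"ax":0,"ay":0,"az":0},{"gripper":0.02,"tx":0,"ty":0,"tz":0.078,"ax":0,"ay":0,"az":0},{"gripper":0.02,"tx":0,"ty":0,"tz":0.092,"ax":0,"ay":0,"az":0},{"gripper":0.02,"tx":0,"ty":0,"tz":0.106,"ax":0,"ay":0,"az":0},{"gripper":0.02,"tx":0,"ty":0,"tz":0.12,"ax":0,"ay":0,"az":0},{"gripper":0.02,"tx":0,"ty":0,"tz":0.134,"ax":0,"ay":0,"az":0},{"gripper":0.02,"tx":0,"ty":0,"tz":0.148,"ax":0,"ay":0,"az":0},{"gripper":0.02,"tx":0,"ty":0,"tz":0.16,"ax":0,"ay":0,"az":0},{"gripper":0.02,"tx":0,"ty":0,"tz":0.165,"ax":0,"ay":0,"az":0},{"gripper":0.02,"tx":0,"ty":0,"tz":0.165,"ax":0,"ay":0,"az":0}]'
python3 - <<'E'
from h import *
s=snap('wrist','w5.png')
t=np.load('t.npz');o,d,n=t['o'],t['d'],t['n']
ob=ctrl.get_obs();print(ob['clock'],ob['tool_pos'],ob['force'],(ob['tool_pos'][:2]-o)@d,(ob['tool_pos'][:2]-o)@n)
p0=proj(s,[*(o+d*.111-n*.012),.1825]);print('hole3 predicted',p0)
for m in spotter.mark_of('wrist','knob')[:1]: print(m)
E
```

```text
clock: 6.38
tool_pos: [0.5214, 0.0079, 0.2205]
orientation: [94.9, 89.8, 172.2]
force: [-7.7, 2.7, -7.5]
opening: 0.0251
6.4333 [0.52134671 0.00762895 0.22046983] [-5.87252324  2.1466323  -7.20315893] 0.05301372617648166 -0.012419479018574885
hole3 predicted [371.68757011 244.71106796]
{'position': [277.8, 275.0], 'score': 0.69}
```

View pics/w5.png

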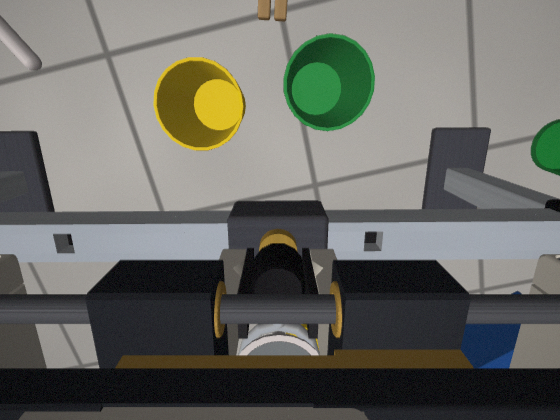

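```bash
python3 - <<'E'
from h import *
s=snap('wrist')
t=np.load('t.npz');o,d,n=t['o'],t['d'],t['n']
g=cv2.cvtColor(s['pixels'],cv2.COLOR_RGB2GRAY).astype(float)
def U(c,r,z): return round(float((atz(s,(c,r),z)[:2]-o)@d)*1000,2)
print('hole row profile',g[236:247,355:392].mean(0).astype(int))
print('hole col profile',g[215:265,378:382].mean(1).astype(int))
for a in (220,318): print(a,g[232:246,a:a+20].mean(0).astype(int))
for c in (363,364,382,383): print('hole edge',c,U(c,241,.1825))
print('knob',[U(c,275,.212+.0125) for c in (277,278,279)],'sleeve',U(229,208,.188),U(327,208,.188))
b=proj(s,[.629,.051,0]);print(b)
ob=ctrl.get_obs();print(ob['clock'],1000*(ob['tool_pos'][:2]-o)@d)
E
```

```text
hole row profile [170 171 170 169 170 170 170 170 170 164  83  51  48  49  48  49  49  49
  50  50  50  58 106 111 114 116 116 121 156 166 166 165 166 166 165 166
 165]
hole col profile [ 80  78  79  81  82  80  78 136 162 165 167 166 165 166 165 166 145 121
 115 115 116 115 116 116 115 116 116 116 115 114 112 108 102  96  88  83
 154 165 165 165 166 165 166 164 136  59  16  12  15  18]
220 [171 170 170 170 170 170 170 170  99  67  65  65  65  66  64  65  65  64
  64  65]
318 [ 66  65  65  66  65  65  60  54  48  62 166 171 171 171 171 171 171 170
 171 170]
hole edge 363 105.04
hole edge 364 105.65
hole edge 382 116.62
hole edge 383 117.23
knob [52.72, 53.2, 53.69] sleeve 25.11 81.25
[331.46170481 254.60213611]
6.5333 52.71107220713966
```

The hole's centre is at u ≈ 111.6 mm and the knob at 53.0–53.2 mm, so I need about 58.5 mm more. I'll also ease the side force on the knob.

```bash
python3 -m creep '[{"gripper":0.02,"tx":0,"ty":0.001,"tz":0.008,"ax":0,"ay":0,"az":0},{"gripper":0.02,"tx":0,"ty":0.001,"tz":0.018,"ax":0,"ay":0,"az":0},{"gripper":0.02,"tx":0,"ty":0.001,"tz":0.03,"ax":0,"ay":0,"az":0},{"gripper":0.02,"tx":0,"ty":0.001,"tz":0.042,"ax":0,"ay":0,"az":0},{"gripper":0.02,"tx":0,"ty":0.001,"tz":0.052,"ax":0,"ay":0,"az":0},{"gripper":0.02,"tx":0,"ty":0.001,"tz":0.057,"ax":0,"ay":0,"az":0},{"gripper":0.02,"tx":0,"ty":0.001,"tz":0.0585,"ax":0,"ay":0,"az":0},{"gripper":0.02,"tx":0,"ty":0.001,"tz":0.0585,"ax":0,"ay":0,"az":0},{"gripper":0.02,"tx":0,"ty":0.001,"tz":0.0585,"ax":0,"ay":0,"az":0}]'
python3 -c "
from h import *
t=np.load('t.npz');o,d,n=t['o'],t['d'],t['n']
s=snap('wrist')
ob=ctrl.get_obs();print(ob['clock'],ob['tool_pos'],ob['force'],(ob['tool_pos'][:2]-o)@d*1000)
m=spotter.mark_of('wrist','knob')[0]['position'];print(m,(atz(s,m,.2245)[:2]-o)@d)"
```

```text
clock: 7.28
tool_pos: [0.5338, 0.0649, 0.2207]
orientation: [89.8, 89.8, 167.0]
force: [-6.6, 3.0, -7.9]
opening: 0.0254
7.3333 [0.53381894 0.06483861 0.22072552] [-7.02148909  2.5037027  -8.3410873 ] 111.56502348010328
[278.0, 273.1] 0.11195158060539627
```

```bash
python3 -m creep '[{"gripper":0.02,"tx":0,"ty":0.001,"tz":0,"ax":0,"ay":0,"az":0},{"gripper":0.02,"tx":0.0005,"ty":0.001,"tz":0,"ax":0,"ay":0,"az":0},{"gripper":0.02,"tx":0.001,"ty":0.001,"tz":0,"ax":0,"ay":0,"az":0},{"gripper":0.02,"tx":0.001,"ty":0.001,"tz":0,"ax":0,"ay":0,"az":0}]';python3 -m creep '[{"gripper":0.02,"tx":0.0005,"ty":0,"tz":0,"ax":0,"ay":0,"az":0},{"gripper":0.02,"tx":0.001,"ty":0,"tz":0,"ax":0,"ay":0,"az":0},{"gripper":0.02,"tx":0.001,"ty":0,"tz":0,"ax":0,"ay":0,"az":0},{"gripper":0.02,"tx":0.001,"ty":0,"tz":0,"ax":0,"ay":0,"az":0}]'
```

```text
clock: 7.72
tool_pos: [0.5337, 0.0643, 0.2202]
orientation: [71.6, 89.9, 148.8]
force: [-4.9, 2.3, -8.4]
opening: 0.0252
clock: 8.05
tool_pos: [0.5336, 0.0641, 0.2193]
orientation: [76.6, 89.9, 153.9]
force: [-3.8, 2.5, -7.2]
opening: 0.0249
```

```bash
python3 -m creep '[{"gripper":0.02,"tx":0.0005,"ty":0,"tz":0,"ax":0,"ay":0,"az":0},{"gripper":0.02,"tx":0.001,"ty":0,"tz":0,"ax":0,"ay":0,"az":0},{"gripper":0.02,"tx":0.001,"ty":0,"tz":0,"ax":0,"ay":0,"az":0},{"gripper":0.02,"tx":0.001,"ty":0,"tz":0,"ax":0,"ay":0,"az":0}]';python3 -m creep '[{"gripper":0.02,"tx":0.0005,"ty":0,"tz":0,"ax":0,"ay":0,"az":0},{"gripper":0.02,"tx":0.0008,"ty":0,"tz":0,"ax":0,"ay":0,"az":0},{"gripper":0.02,"tx":0.0008,"ty":0,"tz":0,"ax":0,"ay":0,"az":0},{"gripper":0.02,"tx":0.0008,"ty":0,"tz":0,"ax":0,"ay":0,"az":0}]'
```

```text
clock: 8.38
tool_pos: [0.5337, 0.0641, 0.2183]
orientation: [78.7, 89.9, 155.9]
force: [-5.1, 2.0, -6.9]
opening: 0.0254
clock: 8.72
tool_pos: [0.5337, 0.0641, 0.2175]
orientation: [77.9, 89.9, 155.1]
force: [-5.3, 2.9, -7.1]
opening: 0.0247
```

```bash
python3 -m creep '[{"gripper":0.02,"tx":0.0005,"ty":0,"tz":0,"ax":0,"ay":0,"az":0},{"gripper":0.02,"tx":0.001,"ty":0,"tz":0,"ax":0,"ay":0,"az":0},{"gripper":0.02,"tx":0.0015,"ty":0,"tz":0,"ax":0,"ay":0,"az":0},{"gripper":0.02,"tx":0.0015,"ty":0,"tz":0,"ax":0,"ay":0,"az":0}]';python3 -m creep '[{"gripper":0.02,"tx":0.0005,"ty":0,"tz":0,"ax":0,"ay":0,"az":0},{"gripper":0.02,"tx":0.001,"ty":0,"tz":0,"ax":0,"ay":0,"az":0},{"gripper":0.02,"tx":0.0015,"ty":0,"tz":0,"ax":0,"ay":0,"az":0},{"gripper":0.02,"tx":0.0015,"ty":0,"tz":0,"ax":0,"ay":0,"az":0}]'
```

```text
clock: 9.05
tool_pos: [0.5336, 0.0641, 0.216]
orientation: [75.3, 89.9, 152.6]
force: [-5.7, 1.8, -7.2]
opening: 0.0249
clock: 9.38
tool_pos: [0.5336, 0.0641, 0.2145]
orientation: [79.2, 89.9, 156.4]
force: [-5.0, 3.5, -5.6]
opening: 0.0253
```

The spring force falls steadily with no upward push, so the pin is entering the hole. I'll let go now.

```bash
python3 -m creep '[{"gripper":0.02,"tx":0.001,"ty":0,"tz":0,"ax":0,"ay":0,"az":0},{"gripper":0.02,"tx":0.002,"ty":0,"tz":0,"ax":0,"ay":0,"az":0},{"gripper":0.02,"tx":0.003,"ty":0,"tz":0,"ax":0,"ay":0,"az":0},{"gripper":0.02,"tx":0.003,"ty":0,"tz":0,"ax":0,"ay":0,"az":0}]'; python3 -m creep '[{"gripper":0.05,"tx":0,"ty":0,"tz":0,"ax":0,"ay":0,"az":0},{"gripper":0.05,"tx":0,"ty":0,"tz":0,"ax":0,"ay":0,"az":0},{"gripper":0.05,"tx":0,"ty":0,"tz":0,"ax":0,"ay":0,"az":0},{"gripper":0.05,"tx":0,"ty":0,"tz":0,"ax":0,"ay":0,"az":0},{"gripper":0.05,"tx":0,"ty":0,"tz":0,"ax":0,"ay":0,"az":0},{"gripper":0.05,"tx":0,"ty":0,"tz":0,"ax":0,"ay":0,"az":0}]'
python3 -c "
from h import *
s=snap('wrist','w6.png')
ob=ctrl.get_obs();print(ob['clock'],ob['tool_pos'],ob['force'])
m=spotter.mark_of('wrist','knob')[0]['position'];print(m,[proj(s,[*ob['tool_pos'][:2],z]) for z in (.212,.217,.222)])"
```

```text
clock: 9.72
tool_pos: [0.5337, 0.0641, 0.2116]
orientation: [78.7, 89.9, 155.9]
force: [-5.9, 3.1, -5.2]
opening: 0.0253
clock: 10.22
tool_pos: [0.5346, 0.0635, 0.2123]
orientation: [-65.0, 89.9, 12.2]
force: [-0.3, -0.5, 0.7]
opening: 0.0494
10.2667 [0.53446865 0.06341555 0.2120803 ] [-0.71196195 -0.07734589 -0.38622211]
[280.3, 271.8] [array([277.05837211, 274.37090321]), array([277.04071614, 279.52509933]), array([277.02197563, 284.99589743])]
```

View pics/w6.png

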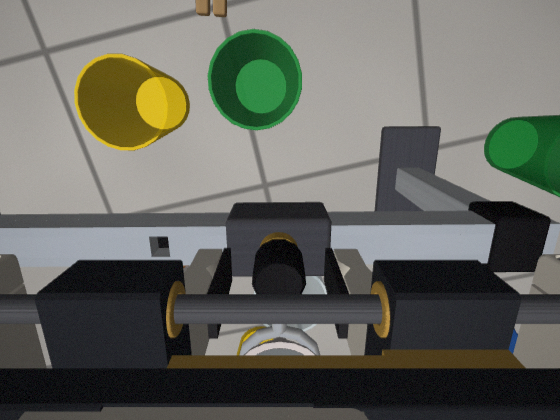

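The knob is free at (280,272), which matches its home height of 212 mm. I'll retreat straight up, then check from the fixed cameras.

```bash
python3 -m creep '[{"gripper":0.06,"tx":-0.005,"ty":0,"tz":0,"ax":0,"ay":0,"az":0},{"gripper":0.06,"tx":-0.02,"ty":0,"tz":0,"ax":0,"ay":0,"az":0},{"gripper":0.06,"tx":-0.05,"ty":0,"tz":0,"ax":0,"ay":0,"az":0},{"gripper":0.06,"tx":-0.09,"ty":0,"tz":0,"ax":0,"ay":0,"az":0},{"gripper":0.06,"tx":-0.13,"ty":0,"tz":-0.03,"ax":0,"ay":0,"az":0},{"gripper":0.06,"tx":-0.14,"ty":0,"tz":-0.07,"ax":0,"ay":0,"az":0},{"gripper":0.06,"tx":-0.14,"ty":0,"tz":-0.11,"ax":0,"ay":0,"az":0},{"gripper":0.06,"tx":-0.14,"ty":0,"tz":-0.15,"ax":0,"ay":0,"az":0},{"gripper":0.06,"tx":-0.14,"ty":0,"tz":-0.18,"ax":0,"ay":0,"az":0},{"gripper":0.06,"tx":-0.14,"ty":0,"tz":-0.18,"ax":0,"ay":0,"az":0},{"gripper":0.06,"tx":-0.14,"ty":0,"tz":-0.18,"ax":0,"ay":0,"az":0}]'
python3 - <<'E'
from h import *
t=np.load('t.npz');o,d,n=t['o'],t['d'],t['n']
Z=dict(knob=.212,funnel_tip=.1275,beaker=0,jar=0,flask=0); A=[]
for c in ('scene','side'):
    s=snap(c,c+'1.png')
    for k,z in Z.items():
        for m in spotter.mark_of(c,k)[:3 if k=='beaker' else 1]:
            p=atz(s,m['position'],z)[:2];print(c,k,round(m['score'],2),np.round(m['position']),np.round(p,3),'u,v',np.round([(p-o)@d*1e3,(p-o)@n*1e3],1))
    q=proj(s,[.55,.06,.15]).astype(int)
    A.append(cv2.resize(cv2.getRectSubPix(s['pixels'],(130,150),(float(q[0]),float(q[1]))),None,fx=3,fy=3,interpolation=3))
cv2.imwrite('pics/end.png',cv2.cvtColor(np.hstack(A),cv2.COLOR_RGB2BGR))
E
```

```text
clock: 11.23
tool_pos: [0.4938, -0.1138, 0.3524]
orientation: [-74.7, 90.0, 2.3]
force: [-0.2, 0.7, 0.2]
opening: 0.06
scene knob 0.72 [252. 166.] [0.542 0.066] u,v [114.3  -4.8]
scene funnel_tip 0.71 [280. 217.] [0.63  0.038] u,v [106.8  86.7]
scene beaker 0.96 [316. 288.] [ 0.749 -0.004] u,v [ 91.6 212.3]
scene beaker 0.93 [286. 244.] [0.63  0.055] u,v [123.3  83.4]
scene beaker 0.76 [316. 159.] [0.55  0.318] u,v [361.9 -53.2]
scene jar 0.95 [253. 268.] [ 0.603 -0.04 ] u,v [24.5 78.2]
side knob 0.6 [317. 191.] [0.533 0.062] u,v [108.7 -13.3]
side funnel_tip 0.9 [278. 208.] [0.623 0.039] u,v [106.2  80.1]
side beaker 0.89 [233. 230.] [0.75  0.003] u,v [ 98.9 211.2]
side beaker 0.85 [351. 258.] [0.433 0.068] u,v [  91.9 -112.3]
side beaker 0.85 [351. 231.] [ 0.431 -0.033] u,v [ -6.2 -91.4]
side jar 0.79 [289. 226.] [ 0.602 -0.03 ] u,v [34.5 74.4]
side flask 0.93 [296. 202.] [ 0.59  -0.131] u,v [-66.9  85.1]
```

View pics/end.png

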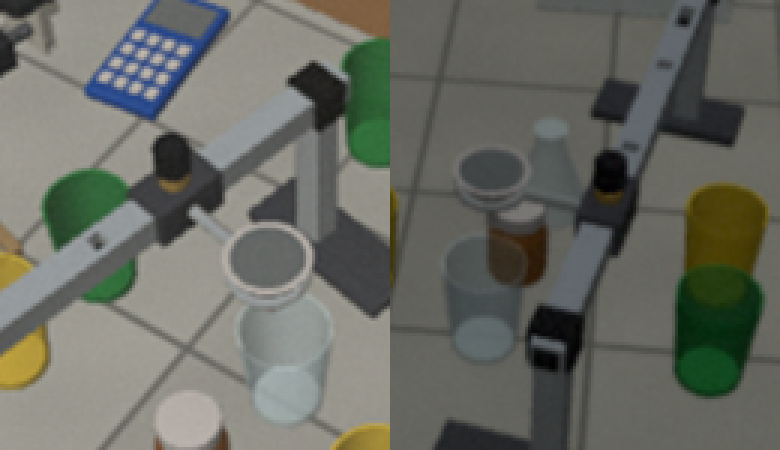

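The funnel hangs over the clear beaker and the glassware stands where it was. I'll check the knob's height numerically before handing in.

```bash
python3 - <<'E'
from h import *
from scipy.optimize import least_squares
t=np.load('t.npz');o,d,n=t['o'],t['d'],t['n']
S={c:snap(c) for c in('scene','side')}
P={c:(spotter.trace(c,'knob') or [None])[0] for c in S}
M={c:spotter.mark_of(c,'knob')[0]['position'] for c in S}
for c,s in S.items():
    print(c,P[c] and P[c]['rect'],M[c],[np.round(proj(s,[*(o+d*.1116-n*.0115),z]),1) for z in(.212,.222)])
f=lambda pts:least_squares(lambda X:np.concatenate([proj(S[c],X)-pts[c] for c in S]),[.53,.06,.21]).x
print('now',f(M),'start',f(dict(scene=np.array([139.5,242.3]),side=np.array([341,131.7]))))
E
```

```text
scene [249.0, 165.8, 13.2, 15.5] [247.5, 169.3] [array([248.5, 164.4]), array([248.1, 161.2])]
side [316.4, 191.1, 13.4, 10.9] [315.5, 189.4] [array([315.9, 191.6]), array([316.2, 188.3])]
now [0.53815685 0.05460581 0.20906716] start [ 0.47937489 -0.19540239  0.20998827]
```

Three checks agree that the knob is home: triangulation gives 209 mm now against 210 mm at the start, both masks match the projection for 212 mm, and the wrist view agrees. I'll hand in.

```bash
python3 -c "
from plant import close_job
print(close_job())"
```

```text
the job is handed in; nothing more can be done
None
```

The funnel now hangs over the open clear beaker in the third place, and the pin is home in the third hole. I pulled the knob up about 12 mm and slid the sleeve about 265 mm. I then lowered the pin in small steps, let go of the knob and moved the arm clear. The arm's clock was at about 11.5 s when I handed in.

**Pin home:** While lowering, the reading eased from about 8 N to 5 N, as the spring alone would, with no upward push from the tube. Triangulation puts the knob at 209 mm now and 210 mm at the start (210 is the same measurement's value for home). The knob outlines in both fixed cameras fit the home height within 1.5 pixels.

**Funnel and glassware:** The funnel tip is roughly 8 to 15 mm along the tube from the beaker's centre, well inside the 36 mm radius. The beaker, jar and flask measured within about 8 mm of their first positions, which is the scatter of these detections. The flask was found in only one camera.

**What disagreed or went wrong:**
- The networks' single-camera knob and funnel-tip positions scattered by up to about 8 mm.
- There was a side force on the knob of up to about 8 N during the slide, because the hand was slightly off the tube's line. I partly eased it, and it went away on release.
- Two move commands were mistyped. The first was refused; the second, whose first row would have over-lifted the knob, did not run. Neither moved the arm.

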